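# Unhook the drip tray from its holder

### The arm

A 7-joint arm with a two-finger parallel gripper is mounted at the origin on a cart in front of the work surface, level with it; the furniture and walls round the work are solid. World frame = base frame: x ahead of the robot, y to its left, z up, the work surface at z = 0. Lengths are in mm, angles in rad, forces in N, time in s.
With the tool pointing down it reaches from about 400 to 875 mm from the base axis. Payload 4.4 kg.
Tool frame: the origin (TCP) lies midway between the tips of the shut fingers; the grasp point (between the pads) lies 19 mm behind it (ctrl.grip_point_offset is the distance from the TCP to the grasp point, in mm); z points along the fingers, y is the line along which they close (so a half turn about z gives the same grasp; the last joint's range is limited). The gripper opens to 85 mm and grips with 20 to 120 N. Pads are 22 mm wide; open, the fingers measure 114 mm over their backs; the gripper's body (76 mm by 85 mm) begins 54 mm behind the grasp point. The pads swing forward as they close: fully open they stand 13 mm farther back than shut.
Start: joints at [-1.303, 0.628, 0.038, 1.517, -0.027, 0.996, -0.02], TCP at [212.94, 614.145, 231.313] pointing down, gripper open.
Joint ranges: [-3.06, 3.06], [-0.37, 2.12], [-1.25, 1.32], [0.18, 2.47], [-1.1, 4.24], [0.23, 1.98], [-2.94, 2.94]. Speed limits (rad/s): [2.57, 2.57, 3.14, 3.14, 3.14, 3.14, 3.14].

### API

Orientations are given as [roll, pitch, yaw] about the fixed x, y, z axes, in that order (R = Rz(yaw) Ry(pitch) Rx(roll)).
In Python, from cell import ctrl gives the robot as it stands.
- The arm moves only by the shell command python3 nudge.py, which reads ROWS from standard input. ROWS is one flat JSON list of numbers that holds 1 to 12 rows one after another, with no inner brackets; each row has 7 numbers: dx, dy, dz in mm, then a rotation vector rx, ry, rz in rad, then the finger opening in mm; each row shifts and turns the commanded pose from where the row before left it, along the tool's axes as they then stand; what a row does not reach is not made up. A row lasts 1/10 s, in which the tool goes at most 50 mm and 0.15 rad, less where a joint would pass 70% of its speed; a pose out of reach is approached as far as the arm can. The fingers move at their own pace and stop on an object; the grip force is fixed at half the most. Time passes only in rows, so rows that do not move let the fingers close. It prints the time, the measured TCP pose, the force, the opening and the grip force at its end. Input that does not fit is refused with a message, and nothing moves.
- ctrl.read_state(): the state, without advancing time (a new reading comes with each control period).
- ctrl.get_image(name): name is "scene" or "top"; returns the picture (384x512x3 uint8, blue, green, red); there is no depth.
- ctrl.calibration(name): a dict with "fx", "fy", "cx", "cy" (pixels), "rvec" (rotation vector, rad) and "tvec" (3), from world to camera coordinates, as OpenCV has them. Camera axes: x right, y down, z forward; pixel columns grow to the right and rows downward; lengths in mm; the calibration is good to about 2 mm. A picture is of the moment at which its call begins. calibration takes no time and is no camera call.
- ctrl.finish_job(): hands the job in; it is judged then, once.
The state is a dict: "clock": time; "qpos": joint angles; "qd": joint speeds; "tau": joint torques, N m; "eef_pos": TCP position; "tool_rot": TCP orientation; "force": force on the tool from outside, world axes, zero at the start; "torque": the same for the moment, N m; "width": finger opening in mm; "gripper_force": force on a finger pad.
Only numpy, scipy, OpenCV 4.12 (cv2) and the standard library are available. Lean on these libraries where they do the work, as an engineer would, in place of code of your own. Each camera call takes 0.05 s, during which the arm holds its last target. There are 200 camera calls.

### The job

Take the steel drip tray out of its holder and set it down flat in the middle of the chopping board. It is hooked in: its front wall stands behind a lip and its ears lie under two catches, and nobody has measured how high lip and catches are set, so ease the front up, tilting the tray back with its rear still down, until the ears just touch the catches, let it down a hair, and draw it out over the lip without forcing anything. Leave the other things where they are.

Things in the scene. Friction and masses are not known exactly. Their poses are not given: they have to be found in the camera images.
- drip_tray: Loose open steel drip tray with a grating inside, 120 (x) x 84 (y) x 34 mm high, 120 to 260 g. Origin: centre of its underside; z up; its front, with the handle, looks along its -x (roughly to the robot). A tongue (30 mm wide, z 8 to 13 mm) sticks 16 mm out of its rear wall.
- tray_handle (a point): Middle of the tray's handle, at x -108, z 27 mm in the tray's frame: a black upright fin 12 mm thick (y), 42 mm long (x), z 8 to 46 mm, pinched across y from above; room at both sides. It hangs from an arm (16 mm wide, z 29 to 36 mm) that runs from the front wall forward over the lip.
- tray_ears (a point): Point midway between the tray's two ears, at x -58, y 0, z 34 mm in its frame, level with their tops. Ears: flat steel tabs at both sides of the front, x -70 to -46 mm, z 28 to 34 mm, reaching out to y = +-56 mm. They lie loosely under the catches.
- tray_rear (a point): Middle of the tray's rear lower edge, at x 60, y 0, z 0 mm in its frame: the tray tilts back about this edge, which stays at the holder's floor while the front goes up. Carry it about 1 mm clear of the floor: pressed down there while the ears meet the catches, the tray wedges, and the forces at both ends add up although the wrist feels only their difference.
- holder: Fixed holder in which the tray stands: at the start both origins lie one above the other (to 1.5 mm) with like axes. Grey base 153 x 164 mm, floor 8 mm above the worktop. Origin: on the worktop under the tray's centre; z up, front along -x. Two side cheeks (y +-72 to +-78 mm, top 72 mm; keeper up to 80 mm) carry the keeper. Over about 20 N between tray and holder counts as forcing.
- lip_foot (a point): Point fixed to the holder's floor (not to the keeper) under the lip, at x -68, z 8 mm in its frame. Above it the rigid steel keeper, set anew each time, height unreported: its lip (5 mm thick, across the whole front) has its top anywhere 5 to 27 mm above this point; the front wall of the tray, 6 mm behind it, must rise above that.
- catches (a point): Point fixed to the holder's floor midway between the catches, at x -56, z 8 mm in its frame. The two catches belong to the keeper: x -60 to -52 mm, |y| over 46 mm, 6 mm thick, underside always 36.5 mm above the lip's top, so 41 to 64 mm above this point. Between lip and catches the front of the tray has 2.5 mm of play.
- bracket (a point): Front edge of the holder's fixed rear bracket, at x 68, z 24 mm in its frame, 3 mm above the tray's tongue: the rear cannot be lifted further. Once the front is tilted above the lip and the tray has come some 35 mm forward along its own (sloping) -x, ears and tongue are out and it lifts away freely.
- board: Fixed white chopping board, 280 (x) x 440 (y) x 14 mm. Origin: centre of its underside, on the worktop. Its middle is free.
- dip_bowl: Small white bowl, 85 mm across, 40 mm high, on the far right corner of the board; origin at the centre of its underside. Leave alone.
- peeler: Yellow-handled peeler, 170 x 25 x 18 mm, lying near the right edge of the board; origin at the centre of its underside. Leave alone.
- mist_bottle: Small spray bottle, 42 mm across, 131 mm high, standing to the left of the holder; origin at the centre of its underside. Leave alone.

How it is judged:
By the outcome, as a careful person would: the job done as asked, in the order asked, and still so for the second after the job is handed in, with the robot touching nothing.
It also fails if it takes over 58 s, if anything falls off the work surface, if the arm or the gripper's body presses on something with over 40 N, if the wrist force passes 120 N, or if a joint passes its speed limit or range.

## Working session

There is one attempt and no reset: what is moved stays moved. The work goes in short steps, Python scripts to look and compute and a shell command to move; the robot and the scene stay as the last step left them, time stands still between calls to the robot, and variables do not carry over. Pictures are saved under pics/ and viewed, at most 10 in all, crops included, and the job is handed in when it is done.

```bash
ls; mkdir -p pics
python3 - <<'E'
from cell import ctrl
import cv2
for n in("scene","top"):
    im=ctrl.get_image(n); cv2.imwrite(f"pics/{n}0.png",im); c=ctrl.calibration(n); print(n,c)
s=ctrl.read_state(); print(s)
a=cv2.imread("pics/scene0.png");b=cv2.imread("pics/top0.png")
E
```

```text
cell.py
nudge.py
pics
scene {'fx': 423.76422314090786, 'fy': 423.76422314090786, 'cx': 255.84307178066877, 'cy': 189.31055231203354, 'rvec': array([ 1.87253209, -1.12316877,  0.61029848]), 'tvec': array([-286.52376928,  322.9048786 , 1264.1559274 ])}
top {'fx': 347.9444246168269, 'fy': 347.9444246168269, 'cx': 255.581922741164, 'cy': 188.4862537007067, 'rvec': array([ 2.17882391, -2.17233351,  0.06561445]), 'tvec': array([ -19.13982144,  544.70842708, 1176.7684408 ])}
{'clock': 0.1, 'qpos': array([-1.30276989,  0.62921921,  0.03845508,  1.51825545, -0.02701931,
        0.99633399, -0.02001224]), 'qd': array([-0.00051758, -0.00065275,  0.00070775, -0.00355008,  0.0013687 ,
       -0.00044346,  0.00128013]), 'tau': array([ 3.30642550e-03, -5.64534903e+01,  1.23058923e+00, -1.93973601e+01,
        1.12748856e-02,  5.46317213e-03, -2.33198983e-05]), 'eef_pos': array([212.76654004, 613.59642099, 230.50757415]), 'tool_rot': array([-3.13989465e+00,  5.15657799e-06,  2.80773541e+00]), 'force': array([ 0.67030605,  0.20454046, -0.19192699]), 'torque': array([-0.05329374,  0.02210094,  0.00759744]), 'gripper_force': 0.0, 'width': 85.26315070243682}
```

View pics/scene0.png

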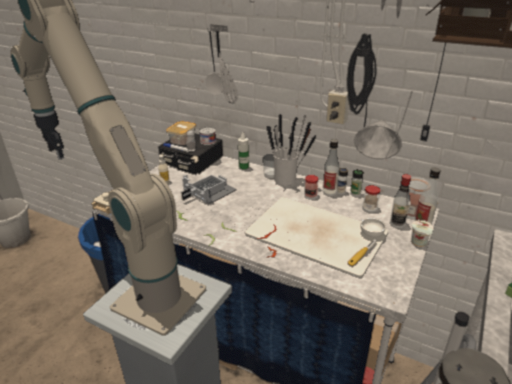

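View pics/top0.png

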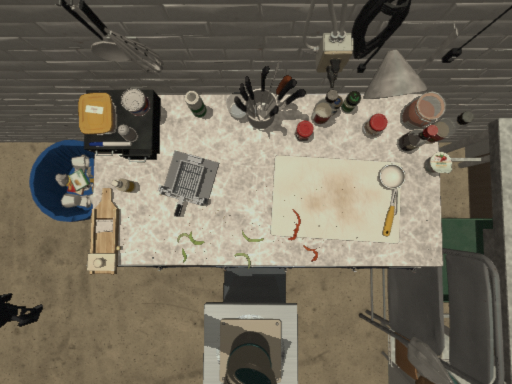

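The scene view shows the holder at about (208,188) and the top view at about (190,180), with its handle at (180,209). The board centre in the top view is about (335,198). Next I'll zoom in.

Run:
```python
import cv2,numpy as np
a=cv2.imread("pics/scene0.png")[160:220,170:250];b=cv2.imread("pics/top0.png")[142:226,155:225]
a=cv2.resize(a,None,fx=5,fy=5,interpolation=cv2.INTER_CUBIC)
b=cv2.resize(b,None,fx=5.7,fy=5.7,interpolation=cv2.INTER_CUBIC)
print(a.shape,b.shape)
o=np.zeros((480,800,3),np.uint8);o[:300,:400]=a;o[:b.shape[0],400:400+b.shape[1]]=b
cv2.imwrite("pics/crop0.png",o)
```

```text
(300, 400, 3) (479, 399, 3)
```

View pics/crop0.png

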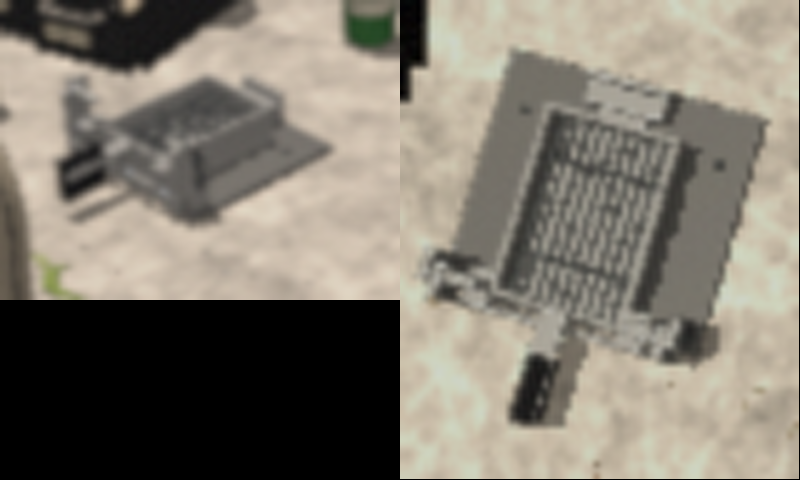

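The crop shows the base rear corners at (515,50) and (767,122), the tray rim's rear corners at (548,103) and (682,140), and the black fin at (535,388), with a bright catch at each front corner. I'll turn these pixels into positions.

```bash
cat > h.py <<'E'
import cv2,numpy as np
from cell import ctrl
from scipy.spatial.transform import Rotation as R
def cam(n):
    c=ctrl.calibration(n);K=np.array([[c["fx"],0,c["cx"]],[0,c["fy"],c["cy"]],[0,0,1]])
    return K,np.asarray(c["rvec"]),np.asarray(c["tvec"])
def ray(n,p):
    K,r,t=cam(n);Rm=cv2.Rodrigues(r)[0]
    d=Rm.T@np.linalg.solve(K,[p[0],p[1],1]);return -Rm.T@t,d/np.linalg.norm(d)
def onz(n,p,z):
    o,d=ray(n,p);return o+d*(z-o[2])/d[2]
def proj(n,P):
    K,r,t=cam(n);return cv2.projectPoints(np.float64(P).reshape(-1,3),r,t,K,None)[0].reshape(-1,2)
def tri(p,q):
    o1,d1=ray("top",p);o2,d2=ray("scene",q)
    a=np.linalg.lstsq(np.c_[d1,-d2],o2-o1,rcond=None)[0];A=o1+a[0]*d1;B=o2+a[1]*d2
    return (A+B)/2,np.linalg.norm(A-B)
def tool():
    s=ctrl.read_state();return s["eef_pos"],R.from_euler("xyz",s["tool_rot"]).as_matrix(),s
E
python3 - <<'E'
from h import *
np.set_printoptions(precision=1,suppress=True)
T=lambda u,v:(155+(u-400+.5)/5.7-.5,142+(v+.5)/5.7-.5)
S=lambda u,v:(170+(u+.5)/5-.5,160+(v+.5)/5-.5)
RL,RR=[onz("top",T(*p),8) for p in((515,50),(767,122))];FR=onz("top",T(712,320),8);print("base",RL,RR,np.linalg.norm(RL-RR))
e=RL-RR;yaw1=np.arctan2(-e[0],e[1]);print("yaw base",yaw1)
tl,tr,fl,fr=[onz("top",T(*p),42) for p in((548,103),(682,140),(497,290),(632,325))]
print("rim",tl,tr,fl,fr,np.linalg.norm(tl-tr),np.linalg.norm(tl-fl))
e=(tl+fl-tr-fr)/2;print("yaw",np.arctan2(-e[0],e[1]),"centre",(tl+tr+fl+fr)/4)
e=(tl+tr-fl-fr)/2;print("yaw x",np.arctan2(e[1],e[0]))
# fin
im=cv2.imread("pics/top0.png");m=(im.max(2)<60).astype(np.uint8);m[:200]=0;m[220:]=0;m[:,:170]=0;m[:,195:]=0
ys,xs=np.nonzero(m);print("fin px",len(xs),xs.mean(),ys.mean());c,wh,a=cv2.minAreaRect(np.c_[xs,ys].astype(np.float32));print(c,wh,a)
for z in(54,35):print("fin",onz("top",(xs.mean(),ys.mean()),z))
im=cv2.imread("pics/scene0.png");m=(im.max(2)<60).astype(np.uint8);m[:187]=0;m[202:]=0;m[:,:180]=0;m[:,192:]=0
y2,x2=np.nonzero(m);print("fin scene",len(x2),x2.mean(),y2.mean(),tri((xs.mean(),ys.mean()),(x2.mean(),y2.mean())))
# board
im=cv2.imread("pics/top0.png")
pts=[(275,156),(398,161),(397,242),(272,237)]
P=np.array([onz("top",p,14) for p in pts]);print("board",P,P.mean(0))
q=np.array([[-140,0,0]])
E
```

```text
base [679.5 267.5   8. ] [634.9 111.2   8. ] 162.56662772522276
yaw base -0.27800221416394544
rim [641.1 238.5  42. ] [618.9 157.8  42. ] [528.9 266.7  42. ] [508.3 185.8  42. ] 83.70921515470711 115.69299093923328
yaw -0.25894561410624106 centre [574.3 212.2  42. ]
yaw x -0.24741035563152022
fin px 46 178.08695652173913 210.2391304347826
(178.44998168945312, 210.1500244140625) (4.743415832519531, 10.75174331665039) 18.434947967529297
fin [468.7 240.5  54. ]
fin [469.  245.1  35. ]
fin scene 41 186.0731707317073 193.9268292682927 (array([468.7, 246.2,  32.4]), np.float64(1.168308164184486))
board [[ 658.8  -84.6   14. ]
 [ 641.8 -509.7   14. ]
 [ 364.  -498.8   14. ]
 [ 379.   -74.2   14. ]] [ 510.9 -291.8   14. ]
```

```bash
cat >> h.py <<'E'
def to(P,yaw=None):
    p,M,s=tool();print("tool-axes delta",np.round(M.T@(np.array(P)-p),1))
    if yaw is not None:
        G=R.from_euler("xyz",[np.pi,0,yaw]).as_matrix();print("rotvec tool",np.round(R.from_matrix(M.T@G).as_rotvec(),4))
E
python3 -c "
from h import *
to([469.5,241.5,225],np.pi-.265)"
echo '[-15, -11, 0, 0, 0, 0, 45, -30, -22, 0, 0, 0, 0, 45, -35, -25, 0, 0, 0, 0, 45, -35, -25, 0, 0, 0, 0, 45, -35, -25, 0, 0, 0, 0, 45, -35, -25, 0, 0, 0, 0, 45, -35, -25, 0, 0, 0, 0, 45, -35, -25, 0, 0, 0, 0, 45, -35, -25, 0, 0, 0, 0, 45, -35, -25, 0, 0, 0, 0, 45, -25, -21, 5, 0, 0, -0.03, 45, -14.5, -13.4, 0, -0.0017, 0, -0.039, 45]' | python3 nudge.py; echo '[0, 0, 0, 0, 0, 0, 45, 0, 0, 0, 0, 0, 0, 45]' | python3 nudge.py; python3 -c "
from h import *
to([469.5,241.5,110],np.pi-.265)
print(tool()[2]['force'],tool()[2]['torque'])"
```

```text
clock: 1.3
eef_pos: [471.3, 238.8, 225.6]
tool_rot: [-3.141, -0.0, 2.874]
force: [-0.2, 0.6, -0.1]
width: 45.2
gripper_force: 0.0
clock: 1.5
eef_pos: [469.8, 242.7, 226.1]
tool_rot: [3.14, -0.001, 2.876]
force: [-0.4, 1.0, 0.5]
width: 45.2
gripper_force: 0.0
tool-axes delta [-1.000e-01 -1.500e+00  1.161e+02]
rotvec tool [ 0.002  -0.0009 -0.0011]
[-0.44483655  0.98758822  0.54824611] [-0.00475761  0.04147901 -0.01926185]
```

```bash
echo '[0, 0, 30, 0, 0, 0, 45, 0, 0, 40, 0, 0, 0, 45, 0, -1, 40, 0, 0, 0, 45, 0, 0, 30, 0, 0, 0, 45, 0, 0, 0, 0, 0, 0, 45, 0, 0, 0, 0, 0, 0, 45]' | python3 nudge.py
python3 - <<'E'
from h import *
a=ctrl.get_image("scene");b=ctrl.get_image("top")
cv2.imwrite("pics/s1.png",a);cv2.imwrite("pics/t1.png",b)
o=np.zeros((480,800,3),np.uint8)
o[:420,:400]=cv2.resize(a[136:220,160:240],(400,420),interpolation=cv2.INTER_CUBIC)
o[:480,400:]=cv2.resize(b[142:238,145:225],(400,480),interpolation=cv2.INTER_CUBIC)
cv2.imwrite("pics/c1.png",o)
p,M,s=tool();print(p,proj("scene",p),proj("top",p))
E
```

```text
clock: 2.1
eef_pos: [469.4, 243.1, 86.5]
tool_rot: [3.14, -0.001, 2.879]
force: [-0.4, 0.2, 0.6]
width: 44.8
gripper_force: 0.0
[470.85056906 243.08915874  87.9336917 ] [[185.7625786  181.93336478]] [[174.8336529  209.44984157]]
```

View pics/c1.png

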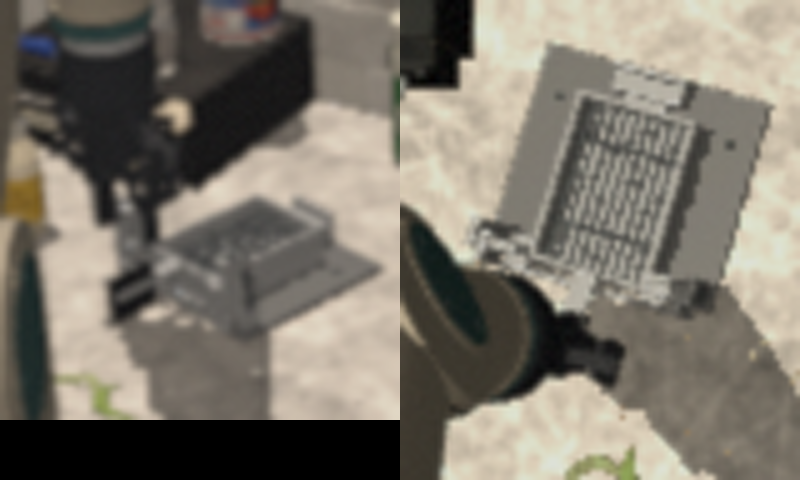

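The scene crop shows the open fingers at (107,220) and (150,235), straddling the fin at (130,285) below. The top view is mostly hidden by the arm. The alignment agrees with my measurement, so I'll go down and grip.

```bash
echo '[0, -1, 20, 0, 0, 0, 45, 0, 0, 20, 0, 0, 0, 45, 0, 0, 20, 0, 0, 0, 45, 0, 0, 11, 0, 0, 0, 45, 0, 0, 0, 0, 0, 0, 45, 0, 0, 0, 0, 0, 0, 45]' | python3 nudge.py; python3 -c "
from h import *
to([469.5,241.5,16],np.pi-.265)"
echo '[0, 0, 0, 0, 0, 0, 30, 0, 0, 0, 0, 0, 0, 20, 0, 0, 0, 0, 0, 0, 16, 0, 0, 0, 0, 0, 0, 14, 0, 0, 0, 0, 0, 0, 13, 0, 0, 0, 0, 0, 0, 12]' | python3 nudge.py
```

```text
clock: 2.8
eef_pos: [470.5, 241.3, 16.3]
tool_rot: [3.139, 0.001, 2.877]
force: [0.1, 0.8, 0.3]
width: 44.8
gripper_force: 0.0
tool-axes delta [ 1.  -0.   0.3]
rotvec tool [0.0029 0.0012 0.0002]
clock: 3.4
eef_pos: [470.2, 241.5, 15.7]
tool_rot: [3.139, 0.001, 2.877]
force: [-1.0, 2.7, 4.6]
width: 14.6
gripper_force: 58.3
```

```bash
echo '[0, 0, 0, 0, 0, 0, 5, 0, 0, 0, 0, 0, 0, 5, 0, 0, 0, 0, 0, 0, 5, 0, 0, 0, 0, 0, 0, 5]' | python3 nudge.py; python3 -c "
from h import *
print(tool()[2])
a=ctrl.get_image('scene');b=ctrl.get_image('top')
o=np.zeros((420,800,3),np.uint8)
o[:420,:400]=cv2.resize(a[136:220,160:240],(400,420),interpolation=cv2.INTER_CUBIC)
o[:400,400:]=cv2.resize(b[150:230,145:225],(400,400),interpolation=cv2.INTER_CUBIC)
cv2.imwrite('pics/c2.png',o)
"
```

```text
clock: 3.8
eef_pos: [470.2, 241.5, 15.7]
tool_rot: [3.139, 0.001, 2.877]
force: [-0.3, 1.6, 5.2]
width: 14.4
gripper_force: 58.3
{'clock': 3.8, 'qpos': array([-0.53430852,  0.79903825,  0.01184992,  2.00606887, -0.03092702,
        0.33409267,  0.80941072]), 'qd': array([ 0.00177477,  0.00078923, -0.00157932,  0.00155539,  0.00137666,
        0.00033741, -0.00056   ]), 'tau': array([ 1.02738999e+00, -4.94725764e+01,  2.00496733e+00, -6.41513184e+00,
        1.73358391e-01,  2.80527407e-01, -7.94965628e-03]), 'eef_pos': array([470.15796099, 241.50041386,  15.66925676]), 'tool_rot': array([3.13860294e+00, 6.41143719e-04, 2.87705631e+00]), 'force': array([-0.31235442,  1.60286836,  5.16743614]), 'torque': array([ 0.37817081, -0.05381863,  0.02349775]), 'gripper_force': 58.305948972702026, 'width': 14.40249617814396}
```

View pics/c2.png

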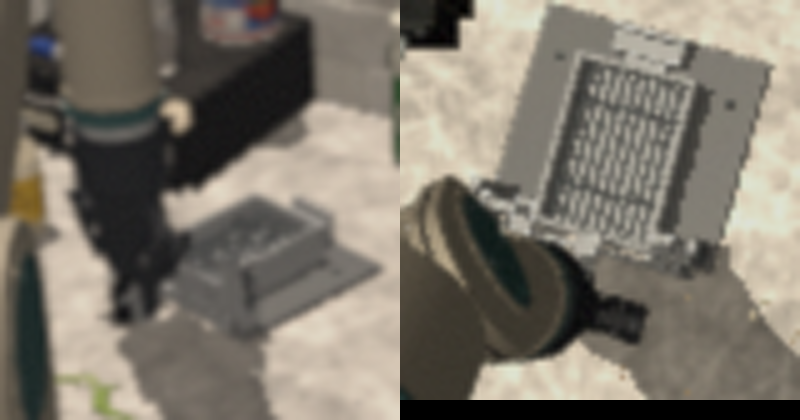

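The fingers are closed around the fin at about (130,300) and the tray is still seated. The 5 N upward force comes from closing, so I'll ease up and watch the force.

```bash
for i in 1 2 3; do echo '[0, 0, -0.5, 0, 0, 0, 5, 0, 0, 0, 0, 0, 0, 5]' | python3 nudge.py | grep -v clock; done
```

```text
eef_pos: [470.3, 241.3, 16.0]
tool_rot: [3.139, 0.001, 2.877]
force: [-0.3, 2.4, 3.5]
width: 14.9
gripper_force: 58.2
eef_pos: [470.0, 240.6, 16.2]
tool_rot: [3.14, 0.0, 2.877]
force: [0.8, 1.6, 0.6]
width: 15.0
gripper_force: 58.5
eef_pos: [469.1, 240.0, 16.4]
tool_rot: [3.142, -0.001, 2.876]
force: [0.5, 0.9, -1.3]
width: 14.5
gripper_force: 58.3
```

```bash
cat > st.py <<'E'
from h import *
p,M,s=tool();print("F",np.round(s["force"],1),"T",np.round(s["torque"],2),"torque tool",np.round(M.T@s["torque"],2),p.round(1),"tilt",round(float(np.arcsin(-(M[:,2]@[.965,-.262,0]))),4),"w",round(s["width"],1))
E
echo '[0, 0, -0.5, 0, 0, 0, 5, 0, 0, 0, 0, 0, 0, 5]' | python3 nudge.py >/dev/null; python3 st.py
for i in 1 2 3 4; do echo '[-0.08, 0, -1.68, 0, 0.01, 0, 5, 0, 0, 0, 0, 0, 0, 5]' | python3 nudge.py >/dev/null; python3 st.py; done
```

```text
F [-0.7 -0.6 -1.1] T [0.01 0.04 0.07] torque tool [-0.    0.04 -0.07] [469.2 240.2  17. ] tilt 0.0011 w 14.8
F [-0.2 -0.3 -2.4] T [ 0.03  0.07 -0.05] torque tool [-0.01  0.07  0.05] [469.8 240.4  19. ] tilt 0.0107 w 14.5
F [ 0.6  0.7 -1.6] T [-0.04  0.08  0.02] torque tool [ 0.06  0.07 -0.02] [470.3 240.5  20.8] tilt 0.0202 w 14.7
F [-0.2 -1.1 -1.6] T [-0.04  0.03 -0.03] torque tool [0.04 0.02 0.04] [470.5 240.6  22.5] tilt 0.0299 w 14.3
F [ 0.   0.2 -1.8] T [-0.01 -0.05 -0.01] torque tool [-0.   -0.05  0.01] [470.6 240.6  24.2] tilt 0.04 w 14.9
```

```bash
for i in 1 2; do echo '[0, 0, -0.6, 0, 0, 0, 5, 0, 0, 0, 0, 0, 0, 5]' | python3 nudge.py >/dev/null; python3 st.py;echo '[0, 0, 0, 0, 0, 0, 5]' | python3 nudge.py >/dev/null; python3 st.py; done
```

```text
F [ 0.5 -0.1 -1.5] T [-0.02  0.04 -0.08] torque tool [0.03 0.03 0.08] [470.2 240.6  24.6] tilt 0.0399 w 14.4
F [ 0.4 -0.4 -1.9] T [ 0.04 -0.04 -0.04] torque tool [-0.06 -0.03  0.04] [470.1 240.7  24.6] tilt 0.0401 w 14.8
F [-0.5  0.6 -2. ] T [-0.02  0.06 -0.05] torque tool [0.03 0.06 0.05] [470.1 240.6  25.2] tilt 0.0402 w 14.7
F [-1.1  0.3 -2.2] T [ 0.04  0.12 -0.01] torque tool [-0.    0.13  0.01] [470.1 240.7  25.2] tilt 0.0402 w 15.0
```

```bash
cat > st.py <<'E'
from h import *
import sys
L=[]
for i in range(int(sys.argv[1]) if len(sys.argv)>1 else 3):
    if i: ctrl.get_image("top")
    p,M,s=tool();L.append(np.r_[s["force"],M.T@s["torque"],p,np.arcsin(-(M[:,2]@[.965,-.262,0]))])
a=np.mean(L,0);print("F",a[:3].round(1),"Ttool",a[3:6].round(3),a[6:9].round(1),"tilt",a[9].round(4),"w",round(s["width"],1),"t",s["clock"])
E
python3 st.py 6
```

```text
F [-0.4  0.3 -1.7] Ttool [-0.008  0.096  0.014] [470.1 240.7  25.2] tilt 0.0402 w 14.5 t 6.35
```

```bash
echo '[0, 0, -0.6, 0, 0, 0, 5, 0, 0, 0, 0, 0, 0, 5]' | python3 nudge.py >/dev/null; python3 st.py 5
```

```text
F [-0.2 -0.3 -2.3] Ttool [-0.003  0.092 -0.001] [470.2 240.6  25.8] tilt 0.0401 w 15.0 t 6.75
```

```bash
for i in 1 2 3 4; do echo '[-0.08, 0, -1.68, 0, 0.01, 0, 5, 0, 0, 0, 0, 0, 0, 5]' | python3 nudge.py >/dev/null; python3 st.py 2; done
```

```text
F [-0.1  0.2 -1.6] Ttool [0.019 0.132 0.003] [470.9 240.5  27.6] tilt 0.0497 w 14.6 t 7.0
F [-0.4  0.1 -1.9] Ttool [-0.006  0.107 -0.038] [471.  240.4  29.3] tilt 0.0598 w 15.0 t 7.25
F [ 0.1 -0.4 -2. ] Ttool [ 0.009  0.061 -0.021] [471.1 240.4  31. ] tilt 0.0698 w 14.8 t 7.5
F [ 0.1 -0.  -1.7] Ttool [-0.014  0.041 -0.009] [471.3 240.4  32.6] tilt 0.0798 w 14.9 t 7.75
```

```bash
for i in 1 2 3 4; do echo '[-0.08, 0, -1.68, 0, 0.01, 0, 5, 0, 0, 0, 0, 0, 0, 5]' | python3 nudge.py >/dev/null; python3 st.py 3; done
```

```text
F [ 0.3  0.  -2.4] Ttool [-0.001  0.054  0.009] [471.4 240.3  34.2] tilt 0.0899 w 14.9 t 8.05
F [-0.1 -0.  -2.1] Ttool [ 0.017  0.019 -0.038] [471.7 240.3  35.9] tilt 0.0998 w 14.4 t 8.35
F [-0.1 -0.3 -2.1] Ttool [-0.008  0.007 -0.008] [471.9 240.2  37.6] tilt 0.1098 w 14.9 t 8.65
F [ 0.3  0.2 -2. ] Ttool [-0.039  0.004 -0.017] [472.1 240.1  39.2] tilt 0.12 w 14.9 t 8.95
```

```bash
echo '[0, 0, -0.6, 0, 0, 0, 5, 0, 0, 0, 0, 0, 0, 5]' | python3 nudge.py >/dev/null; python3 st.py 6
python3 - <<'E'
from h import *
a=ctrl.get_image('scene');b=ctrl.get_image('top')
o=np.zeros((400,800,3),np.uint8)
o[:,:400]=cv2.resize(a[160:210,190:240],(400,400),interpolation=cv2.INTER_CUBIC)
o[:,400:]=cv2.resize(b[150:210,160:220],(400,400),interpolation=cv2.INTER_CUBIC)
cv2.imwrite('pics/c3.png',o)
E
```

```text
F [ 0.7  0.2 -5.9] Ttool [-0.07  -0.193  0.007] [471.9 240.1  39.6] tilt 0.1199 w 14.5 t 9.4
```

View pics/c3.png

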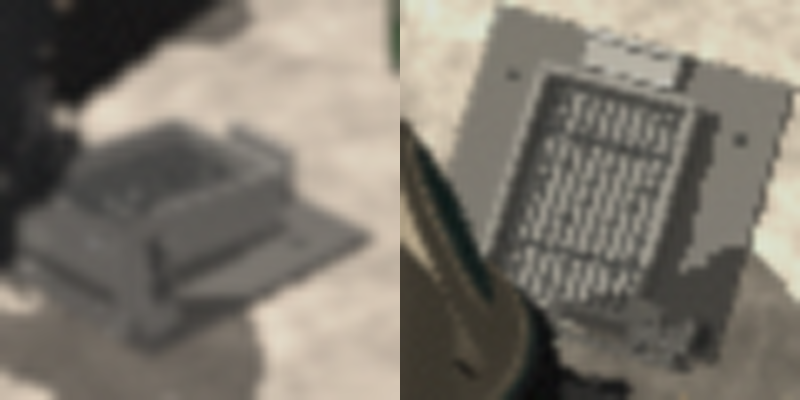

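The view confirms the front is up with its ears at the catches ((140,330) in the scene crop) and the rear still seated. Force rose by 4 N, so the ears are touching. The torque sign suggests the rear is also bearing on the floor, so I'll let it down a hair and flatten the tilt slightly about the ears.

```bash
echo '[0, 0, 0.6, 0, 0, 0, 5, 0, 0, 0, 0, 0, 0, 5]' | python3 nudge.py >/dev/null; python3 st.py 4;  echo '[-0.26, 0, 0.5, 0, -0.01, 0, 5, 0, 0, 0, 0, 0, 0, 5]' | python3 nudge.py >/dev/null; python3 st.py 4; echo '[0, 0, 0.5, 0, 0, 0, 5, 0, 0, 0, 0, 0, 0, 5]' | python3 nudge.py >/dev/null; python3 st.py 4
```

```text
F [ 0.3  0.  -2.9] Ttool [ 0.014 -0.015 -0.   ] [471.7 240.2  39.3] tilt 0.1201 w 14.8 t 9.85
F [-0.2  0.1 -2.2] Ttool [0.01  0.013 0.019] [471.8 240.3  38.7] tilt 0.1099 w 14.7 t 10.2
F [-0.1 -0.3 -2.4] Ttool [ 0.015  0.04  -0.003] [472.  240.1  38.1] tilt 0.11 w 14.9 t 10.55
```

```bash
for i in 1 2; do echo '[1.5, 0, 0, 0, 0, 0, 5, 1.5, 0, 0, 0, 0, 0, 5, 0, 0, 0, 0, 0, 0, 5]' | python3 nudge.py >/dev/null; python3 st.py 2; done; echo '[1.5, 0, 0, 0, 0, 0, 5, 1.5, 0, 0, 0, 0, 0, 5, 0, 0, 0, 0, 0, 0, 5]' | python3 nudge.py >/dev/null; python3 st.py 3
```

```text
F [ 0.1  0.3 -2.1] Ttool [ 0.004  0.05  -0.004] [468.8 241.   38.5] tilt 0.1103 w 15.1 t 10.9
F [-0.4 -0.5 -2.4] Ttool [0.02  0.013 0.022] [466.  241.8  38.8] tilt 0.1102 w 14.6 t 11.25
F [ 0.3 -0.1 -2. ] Ttool [0.034 0.054 0.019] [463.2 242.6  39.1] tilt 0.1102 w 14.7 t 11.65
```

```bash
for i in 1 2 3; do echo '[2, 0, 0, 0, 0, 0, 5, 2, 0, 0, 0, 0, 0, 5, 2, 0, 0, 0, 0, 0, 5, 0, 0, 0, 0, 0, 0, 5]' | python3 nudge.py >/dev/null; python3 st.py 2; done
```

```text
F [-0.9 -0.2 -2.3] Ttool [ 0.034  0.047 -0.001] [457.2 244.2  39.8] tilt 0.1103 w 14.9 t 12.1
F [ 0.1 -0.2 -2.6] Ttool [-0.012  0.031  0.009] [451.5 245.7  40.5] tilt 0.1103 w 14.9 t 12.55
F [-0.5 -0.6 -2.4] Ttool [ 0.027  0.023 -0.006] [445.7 247.3  41.1] tilt 0.1103 w 15.2 t 13.0
```

```bash
for i in 1 2 3; do echo '[2, 0, 0, 0, 0, 0, 5, 2, 0, 0, 0, 0, 0, 5, 1, 0, 0, 0, 0, 0, 5, 0, 0, 0, 0, 0, 0, 5]' | python3 nudge.py >/dev/null; python3 st.py 2; done
```

```text
F [ 0.3 -0.2 -2.3] Ttool [0.    0.007 0.013] [441.1 248.5  41.7] tilt 0.1101 w 14.3 t 13.45
F [ 0.4  0.  -2.1] Ttool [ 0.01  -0.026  0.001] [436.3 249.9  42.2] tilt 0.1101 w 14.7 t 13.9
F [ 0.  -0.  -2.3] Ttool [-0.01   0.028  0.024] [431.5 251.1  42.8] tilt 0.1101 w 14.7 t 14.35
```

```bash
echo '[0.2, 0, -2, 0, 0, 0, 5, 0.4, 0, -4, 0, 0, 0, 5, 0.7, 0, -6, 0, 0, 0, 5, 0, 0, 0, 0, 0, 0, 5]' | python3 nudge.py >/dev/null; python3 st.py 2;  echo '[1.1, 0, -10, 0, 0, 0, 5, 2.2, 0, -20, 0, 0, 0, 5, 2.2, 0, -20, 0, -0.02, 0, 5, 2.2, 0, -20, 0, -0.03, 0, 5, 2, 0, -20, 0, -0.03, 0, 5, 1, 0, -20, 0, -0.03, 0, 5, 0, 0, -10, 0, 0, 0, 5, 0, 0, 0, 0, 0, 0, 5]' | python3 nudge.py>/dev/null; python3 st.py 3
python3 - <<'E'
from h import *
a=ctrl.get_image('scene');b=ctrl.get_image('top')
o=np.zeros((500,800,3),np.uint8)
o[:,:400]=cv2.resize(a[110:210,160:240],(400,500),interpolation=cv2.INTER_CUBIC)
o[:,400:]=cv2.resize(b[140:240,140:220],(400,500),interpolation=cv2.INTER_CUBIC)
cv2.imwrite('pics/c4.png',o)
E
```

```text
F [-0.4  0.1 -2.3] Ttool [-0.009 -0.003 -0.014] [432.2 251.3  55.6] tilt 0.1089 w 15.1 t 14.8
F [ 0.2  0.1 -2.7] Ttool [0.018 0.18  0.012] [430.5 251.4 175.9] tilt -0.0005 w 15.0 t 15.7
```

View pics/c4.png

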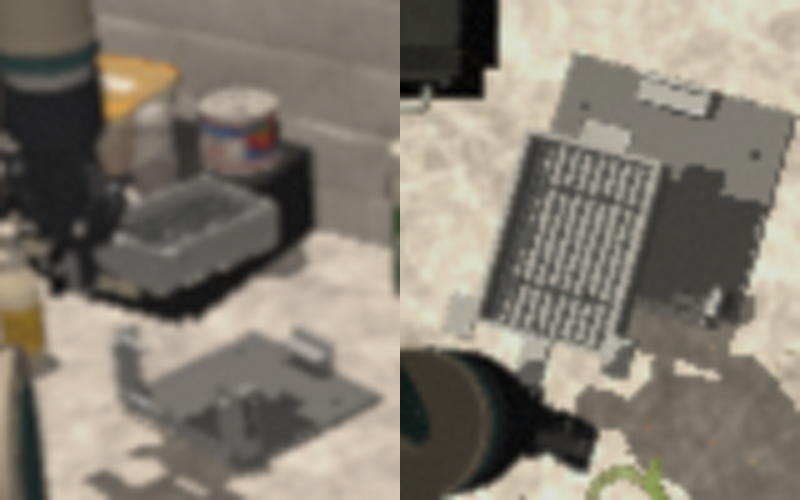

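The tray is fully out and level above the empty holder; its outline in the top crop runs from (540,140) to (605,350). Next I'll refine the board centre from the first picture with a mask.

Run:
```python
from h import *
im=cv2.imread("pics/top0.png");hsv=cv2.cvtColor(cv2.GaussianBlur(im,(3,3),0),cv2.COLOR_BGR2HSV)
print(hsv[200,300],hsv[180,290],hsv[220,240],hsv[230,380],hsv[180,410],hsv[200,265])
roi=im[135:260,250:420]
for s in range(1):
    # board: smooth, brighter than the speckled top
    g=cv2.cvtColor(im,cv2.COLOR_BGR2GRAY).astype(float)
    for y in(165,200,225): print(y,"L",g[y,264:284].astype(int),"R",g[y,388:408].astype(int))
    for x in(290,330,360): print(x,"T",g[148:166,x].astype(int),"B",g[230:248,x].astype(int))
```

```text
[ 24  44 204] [ 25  41 205] [ 18  43 180] [ 25  40 204] [ 20  41 198] [ 19  40 202]
165 L [176 183 186 181 177 180 187 185 188 190 164 195 201 201 202 201 201 200
 201 201] R [137 107 109 105 102 105 107 115 152 185 185 194 193 180 177 165 163 167
 170 177]
200 L [190 191 190 192 198 202 201 190 167 196 202 202 201 201 202 200 200 200
 201 196] R [198 197 191 155 168 103 142 152 120 142 189 192 165 165 169 171 175 181
 178 175]
225 L [194 191 193 200 205 202 175 195 201 202 201 201 201 202 200 199 201 199
 200 200] R [145 142 138 142 185 196 197 196 195 195 195 190 184 178 178 178 183 191
 193 190]
290 T [205 203 198 196 194 194 196 190 198 198 198 199 200 201 201 201 202 201] B [201 201 200 201 200 196 160 122  88 100 167 191 189 176 172 170 156 175]
330 T [176 173 173 180 182 177 175 178 184 189 180 196 198 198 199 199 199 197] B [199 198 199 198 198 197 199 198 194 160 182 190 184 179 182 178 174 175]
360 T [187 185 188 196 197 194 187 187 188 189 178 170 193 198 198 197 196 197] B [196 196 198 200 199 199 199 200 199 199 196 172 185 187 186 183 178 177]
```

```bash
python3 -c "
import cv2
b=cv2.imread('pics/top0.png')
cv2.imwrite('pics/b.png',cv2.resize(b[145:255,262:412],(750,550),interpolation=cv2.INTER_CUBIC))"
```

```text
(no output)
```

View pics/b.png

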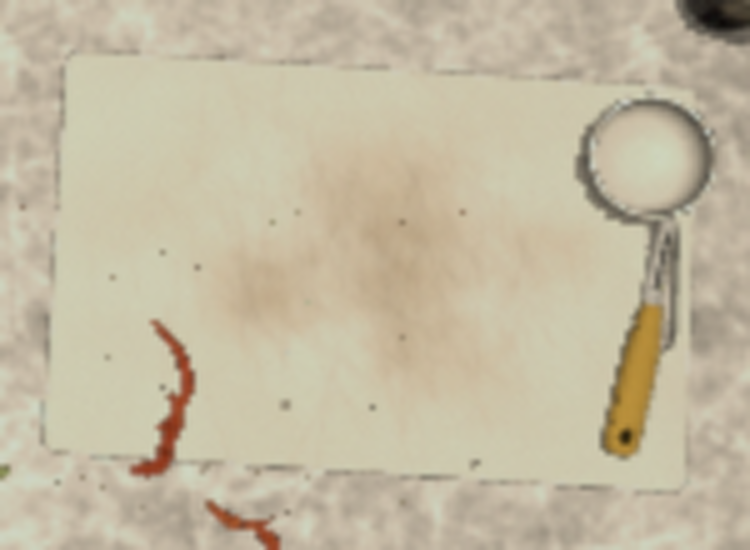

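The board's corners in this crop are (65,53), (695,88), (685,491) and (43,451). Its middle is clear, with the bowl at (648,160) and the peeler at (640,350).

Run:
```python
from h import *
P=np.array([onz("top",(262+u/5-.4,145+v/5-.4),14) for u,v in((65,53),(695,88),(685,491),(43,451))])
c=P.mean(0);print(P.round(1),c,[np.linalg.norm(P[i]-P[i-1]).round(1) for i in range(4)])
e=P[0]+P[1]-P[2]-P[3];psi=np.arctan2(e[1],e[0]);f=P[0]+P[3]-P[1]-P[2];print(psi,np.arctan2(-f[0],f[1]))
p,M,s=tool();x=-M[:,0];x[2]=0;x/=np.linalg.norm(x)
print("tool",p,s["tool_rot"],"centre now",p+108*x)
psi=-.04;T=c-108*np.array([np.cos(psi),np.sin(psi),0]);T[2]=p[2];print("TCP target",T);to(T,np.pi+psi)
```

```text
[[ 661.6  -83.2   14. ]
 [ 637.6 -518.5   14. ]
 [ 361.3 -504.1   14. ]
 [ 386.4  -68.    14. ]] [ 511.74128479 -293.46912106   14.        ] [np.float64(275.7), np.float64(436.0), np.float64(276.6), np.float64(436.8)]
-0.05364474453772446 -0.05628869148941405
tool [429.8707093  250.6471157  174.38409651] [ 3.14131044e+00 -1.53381868e-03  2.87605818e+00] centre now [534.08556614 222.30521008 174.38409651]
TCP target [ 403.82767327 -289.15027297  174.38409651]
tool-axes delta [-1.165e+02 -5.277e+02 -3.000e-01]
rotvec tool [ 0.0005 -0.0015 -0.2255]
```

```bash
echo '[-6, -15, 0, 0, 0, 0, 5, -12, -30, 0, 0, 0, 0, 5, -14, -38, 0, 0, 0, 0, 5, -14, -38, 0, 0, 0, 0, 5, -14, -38, 0, 0, 0, 0, 5, -14, -38, 0, 0, 0, 0, 5, -14, -38, 0, 0, 0, 0, 5, -14, -38, 0, 0, 0, 0, 5, -14, -38, 0, 0, 0, 0, 5, 0, -38, 0, 0, 0, 0, 5, 0, -38, 0, 0, 0, 0, 5, 0, -38, 0, 0, 0, 0, 5]' | python3 nudge.py|head -3; echo '[0, -35, 0, 0, 0, 0, 5, 0, -30, 0, 0, 0, 0, 5, 0, -20, 0, 0, 0, 0, 5, 0, 0, 0, 0, 0, -0.06, 5, 0, 0, 0, 0, 0, -0.06, 5, 0, 0, 0, 0, 0, -0.06, 5, 0, 0, 0, 0, 0, -0.04, 5, 0, 0, 0, 0, 0, 0, 5, 0, 0, 0, 0, 0, 0, 5]' | python3 nudge.py; python3 -c "
from h import *
to([404,-288.5,100],np.pi-.05)"; python3 st.py 3
```

```text
clock: 17.0
eef_pos: [429.6, -190.9, 173.5]
tool_rot: [3.14, -0.002, 2.876]
clock: 17.9
eef_pos: [408.1, -271.4, 173.8]
tool_rot: [3.139, -0.001, 3.095]
force: [0.2, 0.4, -2.3]
width: 14.1
gripper_force: 58.9
tool-axes delta [  3.3 -17.4  73.7]
rotvec tool [ 0.0024 -0.001   0.0037]
F [-0.1 -0.5 -1.9] Ttool [ 0.008  0.165 -0.004] [ 408.2 -271.4  173.9] tilt 0.0011 w 14.7 t 18.0
```

```bash
echo '[1, -8, 20, 0, 0, 0, 5, 2, -9, 35, 0.0024, 0, 0.004, 5, 0, 0, 35, 0, 0, 0, 5, 0, 0, 25, 0, 0, 0, 5, 0, 0, 0, 0, 0, 0, 5, 0, 0, 0, 0, 0, 0, 5]' | python3 nudge.py; python3 st.py 3
python3 - <<'E'
from h import *
to([404,-288.5,22],np.pi-.05)
a=ctrl.get_image('scene');b=ctrl.get_image('top')
o=np.zeros((440,800,3),np.uint8)
o[:,:400]=cv2.resize(a[170:280,250:390],(400,440),interpolation=cv2.INTER_CUBIC)
o[:,400:]=cv2.resize(b[145:255,282:382],(400,440),interpolation=cv2.INTER_CUBIC)
cv2.imwrite('pics/c5.png',o)
E
```

```text
clock: 18.6
eef_pos: [405.0, -288.1, 59.5]
tool_rot: [-3.141, -0.0, 3.093]
force: [0.4, -0.2, -2.4]
width: 15.0
gripper_force: 58.9
F [ 0.6  0.4 -1.9] Ttool [-0.009  0.178  0.01 ] [ 405.5 -288.4   60.2] tilt -0.0016 w 14.8 t 18.7
tool-axes delta [ 2.1  0.2 38.7]
rotvec tool [-0.0021  0.0027  0.0012]
```

View pics/c5.png

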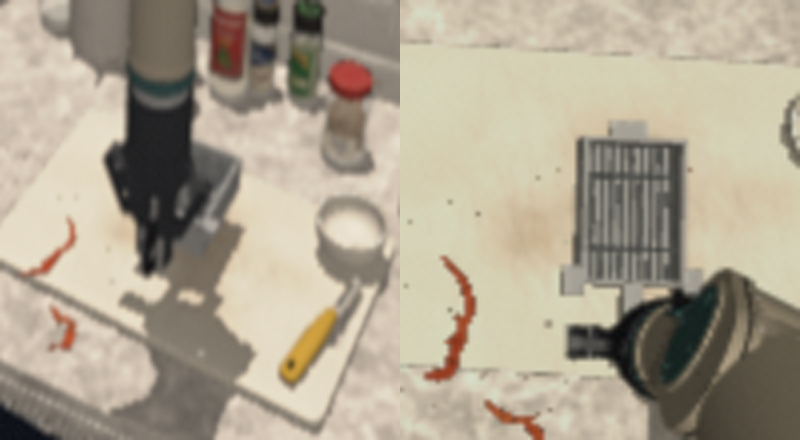

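The tray is over the board's middle, with its rim centre at about (632,212) in the top crop and the gripper clear of everything else. I'll lower it gently.

```bash
echo '[1, 0, 8, 0, 0, 0, 5, 0.5, 0, 10, 0, 0.0015, 0, 5, 0, 0, 10, 0, 0, 0, 5, 0, 0, 5, 0, 0, 0, 5, 0, 0, 2, 0, 0, 0, 5, 0, 0, 0, 0, 0, 0, 5, 0, 0, 0, 0, 0, 0, 5]' | python3 nudge.py>/dev/null; python3 st.py 3;for i in 1 2 3 4; do echo '[0, 0, 0.6, 0, 0, 0, 5, 0, 0, 0, 0, 0, 0, 5]' | python3 nudge.py>/dev/null; python3 st.py 2; done
```

```text
F [ 0.6  0.1 -1.9] Ttool [-0.044  0.168 -0.015] [ 403.6 -288.1   24.6] tilt 0.0005 w 15.1 t 19.6
F [-0.2 -0.1 -2.1] Ttool [-0.078  0.151 -0.043] [ 403.6 -288.2   24. ] tilt 0.0004 w 15.0 t 19.85
F [-0.3 -0.  -0.6] Ttool [-0.054  0.086  0.001] [ 403.4 -288.2   23.3] tilt 0.0008 w 14.9 t 20.1
F [-0.8 -0.6 -1.4] Ttool [-0.012  0.109  0.011] [ 403.3 -288.1   22.6] tilt 0.001 w 14.7 t 20.35
F [-1.2  0.1 -0.4] Ttool [-0.03   0.111  0.001] [ 403.3 -288.1   22.1] tilt 0.001 w 14.6 t 20.6
```

```bash
for i in 1 2; do echo '[0, 0, 0.5, 0, 0, 0, 5, 0, 0, 0, 0, 0, 0, 5]' | python3 nudge.py>/dev/null; python3 st.py 3; done
```

```text
F [-1.8  0.3  5.1] Ttool [-0.097  0.354 -0.028] [ 403.2 -288.1   21.8] tilt 0.0011 w 14.9 t 20.9
F [-2.6  0.2  7.4] Ttool [-0.141  0.422 -0.031] [ 402.9 -288.1   21.4] tilt 0.0015 w 14.6 t 21.2
```

```bash
echo '[0, 0, -0.7, 0, 0, 0, 5, 0, 0, 0, 0, 0, 0, 15, 0, 0, 0, 0, 0, 0, 18, 0, 0, 0, 0, 0, 0, 24, 0, 0, 0, 0, 0, 0, 32, 0, 0, 0, 0, 0, 0, 40, 0, 0, 0, 0, 0, 0, 40, 0, 0, 0, 0, 0, 0, 40]' | python3 nudge.py; echo '[0, 0, -5, 0, 0, 0, 40, 0, 0, -15, 0, 0, 0, 40, 0, 0, -30, 0, 0, 0, 40, 0, 0, -30, 0, 0, 0, 40, 0, 0, -30, 0, 0, 0, 40, 30, 0, -30, 0, 0, 0, 40, 0, 40, -10, 0, 0, 0, 40, 0, 40, 0, 0, 0, 0, 40, 0, 40, 0, 0, 0, 0, 40, 0, 40, 0, 0, 0, 0, 40, 0, 40, 0, 0, 0, 0, 40, 0, 0, 0, 0, 0, 0, 40]' | python3 nudge.py
python3 - <<'E'
from h import *
a=ctrl.get_image('scene');b=ctrl.get_image('top')
o=np.zeros((440,800,3),np.uint8)
o[:,:400]=cv2.resize(a[170:280,250:390],(400,440),interpolation=cv2.INTER_CUBIC)
o[:,400:]=cv2.resize(b[145:255,282:382],(400,440),interpolation=cv2.INTER_CUBIC)
cv2.imwrite('pics/c6.png',o)
E
```

```text
clock: 22.0
eef_pos: [403.5, -288.1, 21.7]
tool_rot: [-3.141, -0.001, 3.093]
force: [0.2, -0.6, 0.4]
width: 40.2
gripper_force: 0.0
clock: 23.2
eef_pos: [383.5, -81.6, 172.1]
tool_rot: [3.14, -0.001, 3.102]
force: [-0.0, -0.0, 0.4]
width: 39.9
gripper_force: 0.0
```

View pics/c6.png

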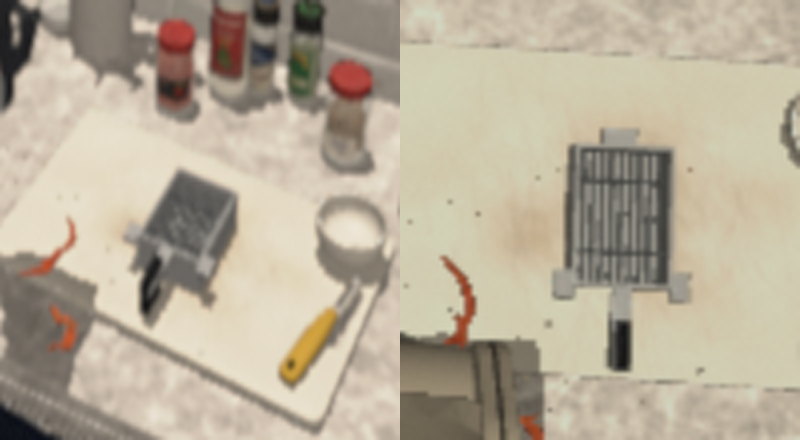

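The tray stands flat and free on the board, with its rim corners at about (571,146), (674,150), (667,288) and (567,285) in the top crop. One last check of its centre, then I'll hand in.

Run:
```python
from h import *
P=np.array([onz("top",(282+(u-400)/4-.4,145+v/4-.4),48) for u,v in((571,146),(674,150),(667,288),(567,285))]);print(P.mean(0))
c=P.mean(0)
if np.hypot(c[0]-511.7,c[1]+293.5)<10: print(ctrl.finish_job())
```

```text
[ 508.60277593 -288.63017772   48.        ]
the job is handed in; nothing more can be done
None
```

The drip tray is out of its holder and flat on the chopping board, measured about 6 mm from the middle; the highest wrist force seen was about 8 N, the other things were left alone, and the job is handed in at about 23 s.

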